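Make up the breakfast and supper boards

ROBOT

A 6-joint arm with a two-finger parallel gripper is mounted at the origin on a cart in front of the work surface, level with it; the furniture and walls round the work are solid. World frame = base frame: x ahead of the robot, y to its left, z up, the work surface at z = 0. Lengths are in m, angles in rad, forces in N, time in s.
With the tool pointing down it reaches from about 0.25 to 0.775 m from the base axis. Payload 4 kg.
Tool frame: the origin (TCP) lies at the very end of the fingers, on their centre line; the grasp point (between the pads) lies 19 mm behind it (robot.tcp_to_grasp is the distance from the TCP to the grasp point, in m); z points along the fingers, y is the line along which they close (so a half turn about z gives the same grasp; the last joint's range is limited). The gripper opens to 94 mm and grips with 3 to 60 N. Pads are 16 mm wide; open, the fingers measure 119 mm over their backs; the gripper's body (75 mm by 177 mm) begins 78 mm behind the grasp point.
Start: joints at [1.225, 0.087, 1.371, -0, 1.684, -0.103], TCP at [0.132, 0.534, 0.206] pointing down, gripper open.
Joint ranges: [-3.1, 3.1], [-0.76, 2.03], [0.27, 2.55], [-1.08, 4.22], [0.17, 2.65], [-2.57, 2.57]. Speed limits (rad/s): [2.79, 2.79, 3.14, 3.14, 3.14, 3.14].

INTERFACE

Orientations are given as [roll, pitch, yaw] about the fixed x, y, z axes, in that order (R = Rz(yaw) Ry(pitch) Rx(roll)).
In Python, from bench import robot, camrig, telemetry gives the robot as it stands (robot), with the cameras (camrig) and the readings (telemetry).
- The arm moves only by the tool nudge_tcp, called after "Call:" by a JSON object that holds its "name" and its "arguments". Schema: {"type":"object","properties":{"moves":{"type":"array","items":{"type":"array","items":{"type":"number"},"minItems":5,"maxItems":5},"minItems":1,"maxItems":20},"only":{"type":"string"},"quiet":{"type":"boolean"},"lines":{"type":"string"}},"required":["moves"],"additionalProperties":false}. moves is a list of rows, 1 to 20 of them, each of 5 numbers: the finger opening in m, then dx, dy, dz in m, then a turn about the tool's z in rad; each row shifts and turns the commanded pose from where the row before left it, along the tool's axes as they then stand; what a row does not reach is not made up. A row lasts 1/12 s, in which the tool goes at most 0.0417 m and 0.125 rad, less where a joint would pass 70% of its speed; a pose out of reach is approached as far as the arm can. The fingers move at their own pace and stop on an object; the grip force is fixed at half the most. Time passes only in rows, so rows that do not move let the fingers close. The tool returns the time, the measured TCP pose, the force, the opening and the grip force at its end. only (a regular expression) keeps the lines of the reply that match it, lines (a string "A,B") keeps lines A to B, and quiet returns only ok. Input that does not fit is refused with a message, and nothing moves.
- telemetry.get_obs(): the state, without advancing time (a new reading comes with each control period).
- camrig.snapshot(name): name is "scene" or "top"; returns a dict with "color" (384x512x3 uint8, blue, green, red), "fx", "fy", "cx", "cy" (pixels), "extrinsics" (4x4, takes a point from world to camera coordinates). Camera axes: x right, y down, z forward; pixel columns grow to the right and rows downward; lengths in m; the calibration is good to about 2 mm. A picture is of the moment at which its call begins. There is no depth.
- robot.close_job(): hands the job in; it is judged then, once.
The state is a dict: "time": time; "joint_positions": joint angles; "qvel": joint speeds; "joint_torque": joint torques, N m; "tool_pos": TCP position; "ee_rot": TCP orientation; "wrist_force": force on the tool from outside, world axes, zero at the start; "wrist_torque": the same for the moment, N m; "width": finger opening in m; "finger_force": force on a finger pad.
Only numpy, scipy, OpenCV 4.12 (cv2) and the standard library are available. Lean on these libraries where they do the work, as an engineer would, in place of code of your own. Each camera call takes 0.05 s, during which the arm holds its last target. There are 200 camera calls.

TASK

Make up the two guest boards from the things on the worktop: the jam jar and the salt shaker go on the narrow breakfast board, and the pepper mill, the tea light and the matchbox on the broad supper board. Set each one down upright (the matchbox lying flat, right way up) and fully into the recess made for it, without dropping it or tipping it over, and leave the spice jar and the fish tin where they stand.

Things in the scene. Friction and masses are not known exactly. Their poses are not given: they have to be found in the camera images.
- breakfast_board: narrow wood board 104 (x) x 176 (y) mm, steel bow handles 21 mm out at the y ends; immovable. Origin: centre of its underside, on the worktop; z up, y lengthwise. Top at z 18 mm; two round recesses 6 mm deep (floor at z 12 mm): for the jam jar 84 mm across, centre (0, +35) mm; for the salt shaker 60 mm across, centre (0, -48) mm
- supper_board: broad wood board 138 (x) x 176 (y) mm, handles, origin, axes and heights as the other (top z 18, recess floors z 12 mm); immovable. Three recesses: pepper mill, large round, 74 mm across, centre (0, +41) mm; tea light, small round, 54 mm across, centre (-34, -42) mm; matchbox, rectangular, 52 (x) x 70 (y) mm, centre (+34, -42) mm
- jam_jar: squat glass jar of red jam with a white lid, 68 mm across at the belly, 84 mm high; the lid (its top 10 mm) is 63 mm across, the jar just below it about 64 mm. 0.25 kg. Upright; origin at the centre of its underside, z up. Take it round lid and shoulder
- salt_shaker: glass salt shaker, half full, with a grey domed top, 44 mm across, 90 mm high; above 70 mm it narrows to 34 mm. 0.1 kg. Upright (its foot is uneven: it may lean 0.05 rad); origin at the centre of its underside, z up
- pepper_mill: tall turned dark wood pepper mill, small steel knob on top, 58 mm across at the foot, 170 mm high; the head, 123 to 159 mm up, is 48 mm across and does not turn. 0.18 kg. Upright; origin at the centre of its underside, z up. The tallest thing: what is carried over it must clear it, and a gripper has little room beside it
- matchbox: closed matchbox lying flat, 36 (x) x 53 (y) x 14 mm, yellow top, brown sides. 20 g. Origin at the centre of its underside, z up, y lengthwise. Grip its upper half: fingertips lower than that would meet the board round its recess
- tea_light: tea light, a round candle in a thin aluminium cup, 38 mm across, 16 mm high. 20 g. Origin at the centre of its underside, z up. Grip its upper half: fingertips lower than that would meet the board round its recess
- spice_jar: bystander: spice jar with a yellow cap, 45 mm across, 100 mm high, at the back left; belongs to neither board. Origin at the centre of its underside
- tin: bystander: low round fish tin, 86 mm across, 40 mm high, at the front in the middle; belongs to neither board. Origin at the centre of its underside
- coffee_maker: fixed equipment: coffee maker 336 mm high, in plan 242 (x) x 186 (y) mm, turned so that one front corner, nearest the robot, stands at x 0.50, y -0.05 m, right of the boards: pass in front of it. Origin: centre of its underside. Behind the boards stands a microwave oven, 306 mm high, its handle at x 0.60, y 0.20 m, its front at x 0.64 m

How it is judged:
At the end, for the whole second after the job is handed in: Each of the five things stands in its own recess: its origin within 12 mm along each board axis of the recess centre and within 3.5 mm of the height of the recess floor, upright (matchbox flat, right way up) within 0.12 rad, at rest and released (x of jam_jar in the frame of breakfast_board between -0.012 and 0.012 m and y of jam_jar in the frame of breakfast_board between 0.023 and 0.047 m and z of jam_jar in the frame of breakfast_board between 0.0085 and 0.0155 m and angle between each of jam_jar, salt_shaker, pepper_mill, matchbox, tea_light's own z axis and vertical below 0.12 rad and linear speed of each of jam_jar, salt_shaker, pepper_mill, matchbox, tea_light below 0.02 m/s and contact force between the fingers and jam_jar below 0.1 N and x of salt_shaker in the frame of breakfast_board between -0.012 and 0.012 m and y of salt_shaker in the frame of breakfast_board between -0.06 and -0.036 m and z of salt_shaker in the frame of breakfast_board between 0.0085 and 0.0155 m and contact force between the fingers and salt_shaker below 0.1 N and x of pepper_mill in the frame of supper_board between -0.012 and 0.012 m and y of pepper_mill in the frame of supper_board between 0.029 and 0.053 m and z of pepper_mill in the frame of supper_board between 0.0085 and 0.0155 m and contact force between the fingers and pepper_mill below 0.1 N and x of matchbox in the frame of supper_board between 0.022 and 0.046 m and y of matchbox in the frame of supper_board between -0.054 and -0.03 m and z of matchbox in the frame of supper_board between 0.0085 and 0.0155 m and contact force between the fingers and matchbox below 0.1 N and x of tea_light in the frame of supper_board between -0.046 and -0.022 m and y of tea_light in the frame of supper_board between -0.054 and -0.03 m and z of tea_light in the frame of supper_board between 0.0085 and 0.0155 m and contact force between the fingers and tea_light below 0.1 N); the robot touches nothing.
It fails at once if the spice jar or the fish tin was moved more than 20 mm (distance of any of spice_jar, tin from where it was at the start of the episode above 0.02 m).
It fails at once if a thing was dropped: it moved faster than 0.7 m/s (a fall of some 25 mm) with no finger on it ((linear speed of jam_jar above 0.7 m/s and contact force between the fingers and jam_jar below 0.05 N) or (linear speed of salt_shaker above 0.7 m/s and contact force between the fingers and salt_shaker below 0.05 N) or (linear speed of pepper_mill above 0.7 m/s and contact force between the fingers and pepper_mill below 0.05 N) or (linear speed of matchbox above 0.7 m/s and contact force between the fingers and matchbox below 0.05 N) or (linear speed of tea_light above 0.7 m/s and contact force between the fingers and tea_light below 0.05 N)).
It fails at once if a thing was tipped over (more than 0.9 rad) (angle between any of jam_jar, salt_shaker, pepper_mill, matchbox, tea_light's own z axis and vertical above 0.9 rad).
It also fails if it takes over 134 s, if anything falls off the work surface, if the arm or the gripper's body presses on something with over 40 N, if the wrist force passes 120 N, or if a joint passes its speed limit or range.

## Working session

There is one attempt and no reset: what is moved stays moved. The work goes in short steps, Python scripts to look and compute and a tool call to move; the robot and the scene stay as the last step left them, time stands still between calls to the robot, and variables do not carry over. Pictures are saved under pics/ and viewed, at most 14 in all, crops included, and the job is handed in when it is done.

```bash
ls; mkdir -p pics
```

Create h.py:
```python
import numpy as np, cv2
from bench import robot, camrig, telemetry
def snap(n,f):
    s=camrig.snapshot(n); cv2.imwrite('pics/'+f+'.png',s['color'])
    np.savez('pics/'+f+'.npz',**{k:s[k] for k in('fx','fy','cx','cy','extrinsics')},color=s['color']); return s
def ray(f,u,v):
    s=np.load('pics/'+f+'.npz'); E=s['extrinsics']; R=E[:3,:3]
    d=R.T@np.array([(u-s['cx'])/s['fx'],(v-s['cy'])/s['fy'],1.]); return -R.T@E[:3,3],d
def atz(f,u,v,z):
    o,d=ray(f,u,v); return o+d*(z-o[2])/d[2]
def tri(a,b):
    A=np.zeros((3,3));B=np.zeros(3);L=[ray(*a),ray(*b)]
    for o,d in L:
        d=d/np.linalg.norm(d);P=np.eye(3)-np.outer(d,d);A+=P;B+=P@o
    return np.linalg.solve(A,B)
def proj(f,p):
    s=np.load('pics/'+f+'.npz');c=s['extrinsics']@np.r_[p,1];return c[0]/c[2]*s['fx']+s['cx'],c[1]/c[2]*s['fy']+s['cy']
```

Run:
```python
from h import *
for n in('scene','top'):
    s=snap(n,n+'0'); print(n,s['fx'],s['cx'],s['cy'],np.round(s['extrinsics'],3).tolist())
    cv2.imwrite('pics/%s0b.png'%n,cv2.resize(s['color'],(800,600),interpolation=cv2.INTER_CUBIC))
print(telemetry.get_obs())
```

```text
bench.py
pics
scene 379.7492090423439 254.78710094644745 197.86106663897758 [[-0.868, -0.497, -0.021, 0.527], [-0.31, 0.574, -0.758, 0.139], [0.389, -0.651, -0.652, 1.083], [0.0, 0.0, 0.0, 1.0]]
top 466.24227928196586 265.05485928921223 186.66502633972271 [[0.004, -1.0, 0.007, 0.112], [-0.982, -0.005, -0.19, 0.525], [0.19, -0.006, -0.982, 1.256], [0.0, 0.0, 0.0, 1.0]]
{'time': 0.1, 'joint_positions': array([ 1.22493887e+00,  8.78881994e-02,  1.37202918e+00, -1.20424392e-06,
        1.68358276e+00, -1.03120152e-01]), 'qvel': array([-2.44158585e-04, -2.24770591e-03, -3.32767962e-03, -1.06582108e-03,
        6.81896111e-05,  7.28527452e-04]), 'joint_torque': array([ 2.04522083e-03, -3.41254377e+01, -3.03302264e+01,  7.19685573e-02,
        3.04574647e-02, -1.01224482e-04]), 'tool_pos': array([0.13205658, 0.53343535, 0.20445483]), 'ee_rot': array([-3.13969518e+00, -1.95161088e-04,  2.89885503e+00]), 'wrist_force': array([0.21207223, 0.54652658, 0.2683037 ]), 'wrist_torque': array([ 4.14253989e-02, -7.90890846e-05,  3.26380511e-02]), 'finger_force': 0.0, 'width': 0.09428476571006834}
```

View pics/top0b.png

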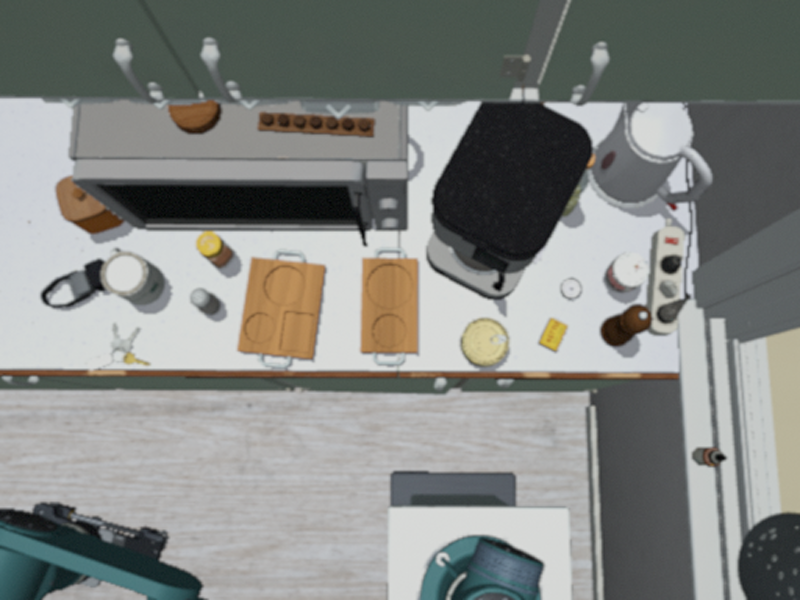

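View pics/scene0b.png

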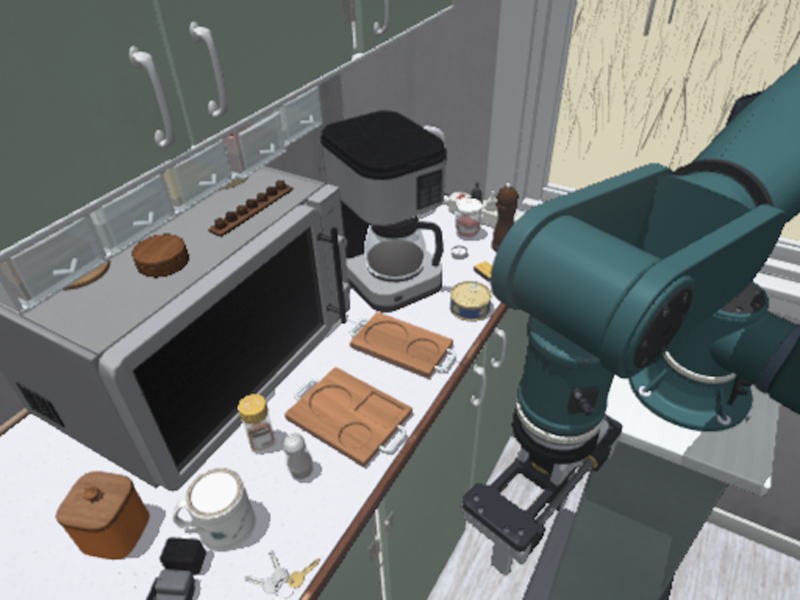

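Top view (800x600 scale): salt shaker (205,300), spice jar (212,250), supper board (283,308), breakfast board (390,307), tin (485,342), matchbox (553,334), tea light (571,288), jam jar (627,272) and pepper mill (620,330). The scene view shows the same things from the left. Next I take enlarged crops.

Run:
```python
from h import *
def crop(f,u0,v0,w,h,k,o):
    im=cv2.imread('pics/'+f+'.png')[v0:v0+h,u0:u0+w]; im=cv2.resize(im,None,fx=k,fy=k,interpolation=cv2.INTER_CUBIC)
    for i in range(0,w,10):
        cv2.line(im,(i*k,0),(i*k,6 if i%50 else 14),(0,0,255),1)
        if i%20==0: cv2.putText(im,str(u0+i),(i*k,22),0,.4,(0,0,255),1)
    for j in range(0,h,10):
        cv2.line(im,(0,j*k),(6,j*k),(0,0,255),1)
        if j%20==0: cv2.putText(im,str(v0+j),(8,j*k+4),0,.4,(0,0,255),1)
    cv2.imwrite('pics/'+o+'.png',im)
crop('top0',115,140,160,100,5,'cA')
crop('top0',290,140,155,100,5,'cB')
crop('scene0',150,190,150,110,5,'cC')
crop('scene0',270,110,80,100,6,'cD')
```

```text
(no output)
```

View pics/cA.png

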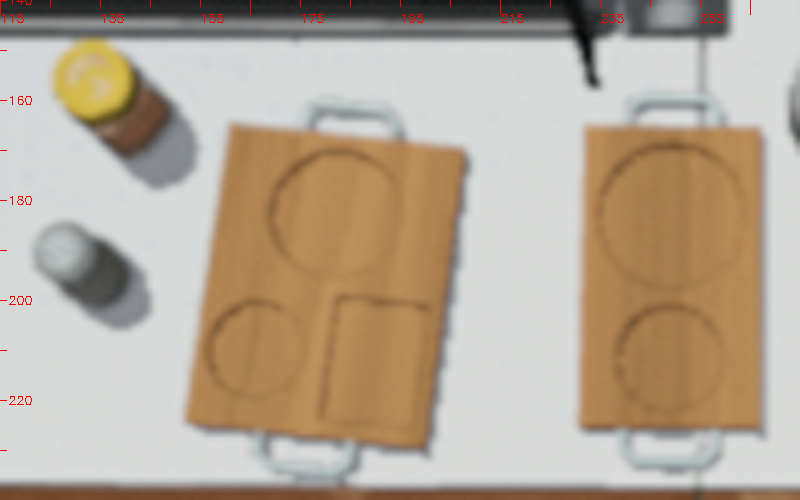

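View pics/cB.png

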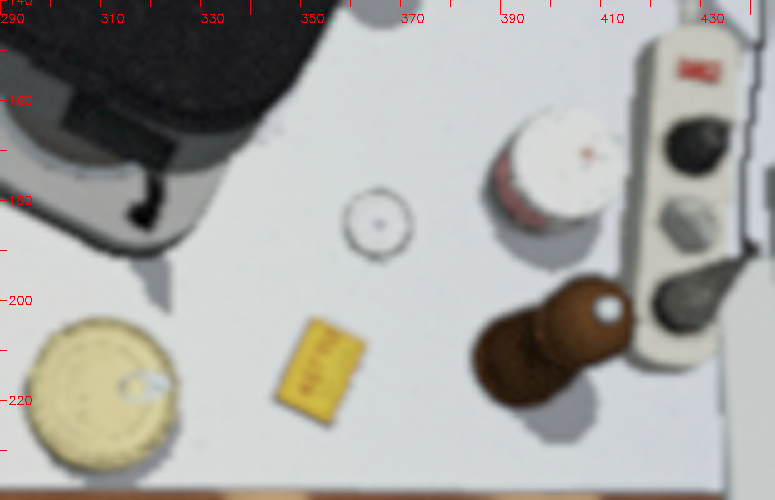

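View pics/cC.png

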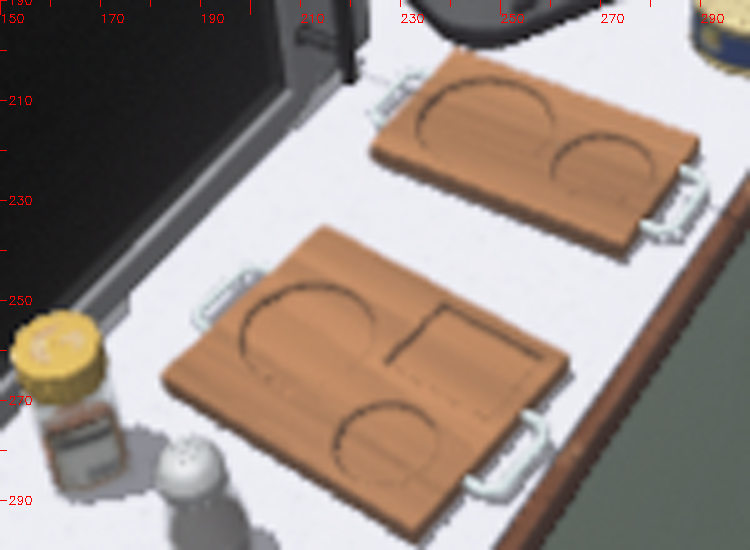

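View pics/cD.png

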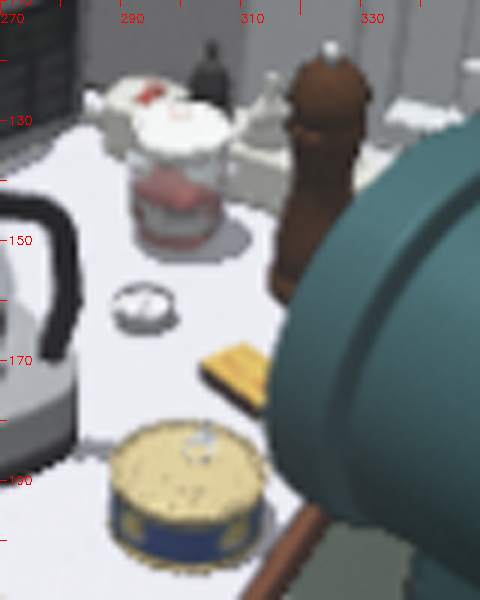

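Crops show both boards with their long axes roughly along world x, the large recesses at the far side, and clear corners. Mill knob in the top view is about (411.6,201.6), jam lid (404.2,172.8), tea light (365.6,184.8), matchbox (354.3,214.4). Solving for positions now.

Create m.py:
```python
from h import *
from scipy.optimize import least_squares
np.set_printoptions(precision=4,suppress=True)
T='top0';S='scene0'
def board(hx,tp,sc,rec,name):
    c=np.array([[-hx,.088],[hx,.088],[hx,-.088],[-hx,-.088]])
    def W(p,q): 
        a=p[3];return np.r_[p[0]+np.cos(a)*q[0]-np.sin(a)*q[1],p[1]+np.sin(a)*q[0]+np.cos(a)*q[1],p[2]]
    def res(p):
        r=[]
        for k in range(4):
            r+=list(np.subtract(proj(T,W(p,c[k])),tp[k]));r+=list(np.subtract(proj(S,W(p,c[k])),sc[k]))
        for q,uv in rec:
            r+=list(np.subtract(proj(T,W(p,q)),uv))
        return r
    s=least_squares(res,[.5,.2,.018,-1.57],loss='soft_l1');print(name,s.x,'res',np.round(s.fun,1))
    for q,uv in rec: print('  recess',q,W(s.x,q))
    return s.x
if __name__=='__main__':
    board(.069,[(161.6,164.8),(208.2,169.5),(200.2,229.3),(152.2,224.6)],[(182.6,265),(214.6,235.2),(263.6,261.4),(233.4,295.6)],[((0,.041),(181.8,182.6)),((-.034,-.042),(166,209.6)),((.034,-.042),(190,212))],'supper')
    board(.052,[(232.2,165.4),(267.2,165.4),(267.4,225.6),(231.2,225.6)],[(224.6,220),(241.8,199.6),(289.4,217.4),(275.6,239.2)],[((0,.035),(249.3,183)),((0,-.048),(248.6,211.6))],'breakfast')
    for n,a,b in [('salt head',(127.8,190.2),(188.2,284)),('spice top',(134,156.4),(161.6,256)),('tea',(365.6,184.8),(294.2,160.8)),('jam lid',(404.2,172.8),(300,131)),('mill knob',(411.6,201.6),(325.2,118)),('mill head',(407.4,204),(325,124)),('mbA',(353,204),(303.3,171.7)),('mbB',(363,209),(310,167)),('tin',(310.2,219),(301,188))]:
        p=tri((T,)+a,(S,)+b);print(n,p,'err',np.round(np.subtract(proj(T,p),a),1))
    for n,uv,z in [('salt',(127.8,190.2),.085),('tea',(365.6,184.8),.016),('jam',(404.2,172.8),.084),('knob',(411.6,201.6),.17),('mill foot',(395,211),.005),('mb',(354.3,214.4),.014),('tin',(310.2,219),.04),('spice',(134,156.4),.1)]+[('mbc',(115/1,1),.014)][:0]: print(n,atz(T,*uv,z))
    C=np.array([atz(T,290+a/5,140+b/5,.014) for a,b in[(315,320),(365,345),(330,425),(277,398)]]);print(C[:,:2])
    d=(C[2]-C[1])+(C[3]-C[0]);e=(C[1]-C[0])+(C[2]-C[3]);print('mb long dir',np.arctan2(d[1],d[0]),np.linalg.norm(d)/2,'short',np.arctan2(e[1],e[0]),np.linalg.norm(e)/2,C.mean(0))
```

```bash
python3 m.py
```

```text
supper [ 0.5021  0.3566  0.0126 -1.6694] res [-0.7 -0.5 -0.2  0.2 -0.1 -0.4  0.4 -0.3  0.1  0.1  0.7 -0.2 -0.3 -0.2
 -0.1  0.8  0.5 -0.1  0.5  0.1  0.1  0.1]
  recess (0, 0.041) [0.5429 0.3526 0.0126]
  recess (-0.034, -0.042) [0.4636 0.3946 0.0126]
  recess (0.034, -0.042) [0.4569 0.3269 0.0126]
breakfast [ 0.5071  0.1588  0.0125 -1.5639] res [-0.6 -0.1 -0.4 -0.5  0.1 -0.2 -0.2  0.3  0.2  0.   1.2  0.1 -0.3  0.1
 -0.4  0.2  0.1  0.1  0.7  0.1]
  recess (0, 0.035) [0.5421 0.159  0.0125]
  recess (0, -0.048) [0.4591 0.1585 0.0125]
salt head [0.509  0.4906 0.0731] err [-0.1 -0.2]
spice top [0.5982 0.4713 0.1049] err [-0.5 -0.9]
tea [ 0.5404 -0.1773  0.0088] err [-0.1 -0.2]
jam lid [ 0.5617 -0.2683  0.0809] err [-0.3 -0.7]
mill knob [ 0.4667 -0.2571  0.1653] err [-0.1 -0.4]
mill head [ 0.4636 -0.2526  0.1448] err [-0.1 -0.3]
mbA [ 0.4857 -0.14    0.0024] err [-0.2 -0.5]
mbB [ 0.4708 -0.1662  0.0113] err [-0.3 -0.8]
tin [ 0.4378 -0.0118  0.0374] err [-0.2 -0.7]
salt [0.5061 0.4868 0.085 ]
tea [ 0.5383 -0.1759  0.016 ]
jam [ 0.559 -0.268  0.084]
knob [ 0.465  -0.2559  0.17  ]
mill foot [ 0.4641 -0.2602  0.005 ]
mb [ 0.4525 -0.1409  0.014 ]
tin [ 0.4355 -0.0122  0.04  ]
spice [0.5969 0.4712 0.1   ]
[[ 0.4825 -0.1381]
 [ 0.4682 -0.1663]
 [ 0.4222 -0.1447]
 [ 0.4375 -0.1151]]
mb long dir 2.6852906251218327 0.050641830661197956 short -2.043337891826364 0.03247269886916505 [ 0.4526 -0.141   0.014 ]
```

Run:
```python
from h import *
np.set_printoptions(precision=3,suppress=True)
k=.64
for n,u,v,z in [('base left',428*k,255*k,.03),('base bottom',490*k,297*k,.03),('top left',435*k,195*k,.336),('top BL',443*k,215*k,.336),('top right',592*k,150*k,.336),('top bottom',520*k,262*k,.336),('mw handle top',360*k,165*k,.28),('mw handle bot',366*k,243*k,.05),('strip L',640*k,300*k,.04),('strip front',665*k,333*k,.04),('kettle bot',610*k,205*k,.0),('mug',130*k,275*k,.09),('wall',690*k,330*k,.0)]: print(n,atz('top0',u,v,z))
# scene coffee base corners
for n,u,v in [('sc base left',350*k,285*k),('sc front',375*k,305*k),('sc right',440*k,280*k)]: print(n,atz('scene0',u,v,.0))
```

Run:
```python
import cv2
im=cv2.imread('pics/top0.png')[50:200,215:315]
cv2.imwrite('pics/cE.png',cv2.resize(im,None,fx=4,fy=4,interpolation=cv2.INTER_CUBIC))
```

```text
base left [0.597 0.089 0.03 ]
base bottom [ 0.519 -0.024  0.03 ]
top left [0.61  0.087 0.336]
top BL [0.581 0.075 0.336]
top right [ 0.68  -0.141  0.336]
top bottom [ 0.513 -0.033  0.336]
mw handle top [0.676 0.199 0.28 ]
mw handle bot [0.614 0.202 0.05 ]
strip L [ 0.513 -0.294  0.04 ]
strip front [ 0.454 -0.336  0.04 ]
kettle bot [ 0.705 -0.26   0.   ]
mug [0.544 0.609 0.09 ]
wall [ 0.465 -0.397  0.   ]
sc base left [ 0.706  0.045 -0.   ]
sc front [ 0.621  0.077 -0.   ]
sc right [ 0.537 -0.067  0.   ]
```

View pics/cE.png

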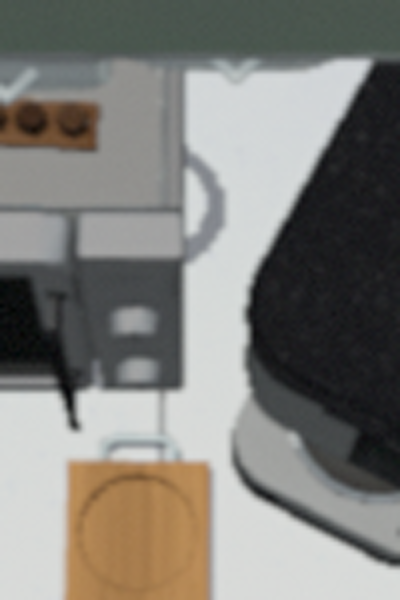

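The crop shows the coffee maker's base with its left corner near (.60,.09) and the microwave handle about 20 mm from the jam recess. I will therefore set the jam jar down with the fingers closing nearly along y. First I raise the tool and turn it so that tool x = world +y and tool y = world +x.

Call:
{"name": "nudge_tcp", "arguments": {"moves": [[0.094,0,0,-0.004,0.1207],[0.094,0,0,-0.004,0.1207],[0.094,0,0,-0.004,0.1207],[0.094,0,0,-0.004,0.1207],[0.094,0,0,-0.004,0.1207],[0.094,0,0,-0.004,0.1207],[0.094,0,0,-0.004,0.1207],[0.094,0,0,-0.004,0.1207],[0.094,0,0,-0.004,0.1207],[0.094,0,0,-0.004,0.1207],[0.094,0,0,-0.004,0.1207]]}}

```text
time: 1.02
tool_pos: [0.1321, 0.5336, 0.249]
ee_rot: [-3.141, 0.001, 1.565]
wrist_force: [-0.4, -0.6, -1.1]
width: 0.0937
finger_force: 0.0
```

Call:
{"name": "nudge_tcp", "arguments": {"moves": [[0.094,-0.02,0.031,0,0],[0.094,-0.02,0.031,0,0],[0.094,-0.02,0.031,0,0],[0.094,-0.02,0.031,0,0],[0.094,-0.02,0.031,0,0],[0.094,-0.02,0.031,0,0],[0.094,-0.02,0.031,0,0],[0.094,-0.02,0.031,0,0],[0.094,0,0,0,0]]}}

```text
time: 1.77
tool_pos: [0.3849, 0.37, 0.2482]
ee_rot: [3.14, 0.003, 1.563]
wrist_force: [-0.3, 0.2, -0.2]
width: 0.0942
finger_force: 0.0
```

Call:
{"name": "nudge_tcp", "arguments": {"moves": [[0.08,-0.037,0,0,0],[0.08,-0.037,0,0,0],[0.08,-0.037,0,0,0],[0.08,-0.037,0,0,0],[0.08,-0.037,0,0,0],[0.08,-0.037,0,0,0],[0.08,-0.037,0,0,0],[0.08,-0.037,0,0,0],[0.08,-0.037,0,0,0],[0.08,-0.037,0,0,0],[0.08,-0.037,0,0,0],[0.08,-0.037,0,0,0],[0.08,-0.037,0,0,0],[0.08,-0.037,0,0,0],[0.08,-0.037,0,0,0],[0.08,-0.037,0,0,0],[0.08,-0.037,0,0,0],[0.08,0,0,0,0],[0.08,0,0,0,0]]}}

```text
time: 3.35
tool_pos: [0.3801, -0.2557, 0.2484]
ee_rot: [-3.14, -0.002, 1.568]
wrist_force: [0.8, 0.6, -0.0]
width: 0.08
finger_force: 0.0
```

Call:
{"name": "nudge_tcp", "arguments": {"moves": [[0.08,0,0.028,0,0],[0.08,0,0.028,0,0],[0.08,-0.001,0.029,0,0],[0.08,0,0,0,0],[0.08,0,0,0.02,0],[0.08,0,0,0.02,0],[0.08,0,0,0.02,0],[0.08,0,0,0.02,0],[0.08,0,0,0.02,0],[0.08,0,0,0.02,0],[0.08,0,0,0,0]]}}

```text
time: 4.27
tool_pos: [0.4628, -0.2525, 0.1249]
ee_rot: [-3.134, -0.006, 1.573]
wrist_force: [-0.5, -0.1, -0.3]
width: 0.0801
finger_force: 0.0
```

Run:
```python
from h import *
s=snap('top','g1');cv2.imwrite('pics/g1c.png',cv2.resize(s['color'][140:240,290:445],None,fx=5,fy=5,interpolation=cv2.INTER_CUBIC))
```

```text
(no output)
```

View pics/g1c.png

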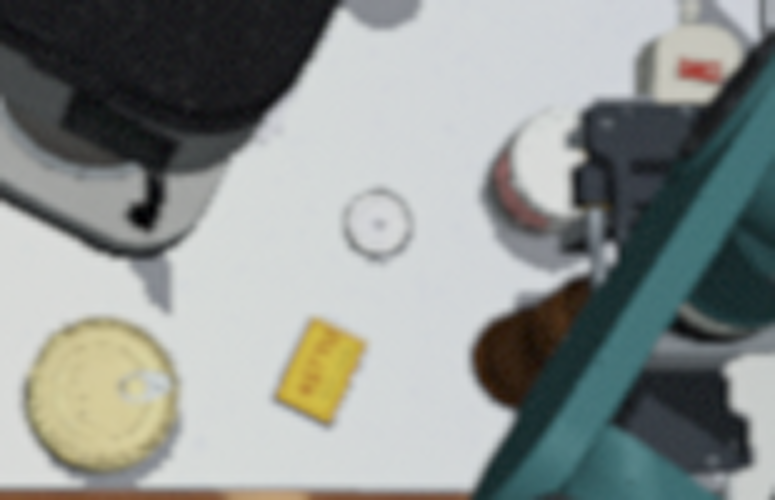

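The mill still stands upright (foot at about (520,360) in the crop) and the fingers straddle its head. I shift 4 mm in y and close.

Call:
{"name": "nudge_tcp", "arguments": {"moves": [[0.08,-0.004,0.002,0,0],[0.0,0,0,0,0],[0.0,0,0,0,0],[0.0,0,0,0,0],[0.0,0,0,0,0],[0.0,0,0,0,0],[0.0,0,0,0,0]]}}

```text
time: 4.9
tool_pos: [0.4675, -0.2602, 0.1299]
ee_rot: [3.141, 0.0, 1.571]
wrist_force: [-0.7, 1.0, 1.8]
width: 0.0467
finger_force: 30.0
```

Call:
{"name": "nudge_tcp", "arguments": {"moves": [[0.0,0,0,-0.02,0],[0.0,0,0,-0.025,0],[0.0,0,0,-0.025,0],[0.0,0,0,-0.025,0],[0.0,0,0,0,0]]}}

```text
time: 5.32
tool_pos: [0.4695, -0.2614, 0.2302]
ee_rot: [3.133, 0.006, 1.571]
wrist_force: [0.4, -0.5, -0.4]
width: 0.0469
finger_force: 30.0
```

Call:
{"name": "nudge_tcp", "arguments": {"moves": [[0,0,-0.02,0,0],[0,0,-0.03,0,0],[0,0.01,-0.03,0,0],[0,0.03,-0.01,0,0],[0,0.037,0,0,0],[0,0.037,0,0,0],[0,0.037,0,0,0],[0,0.037,0,0,0],[0,0.037,0,0,0],[0,0.037,0,0,0],[0,0.037,0,0,0],[0,0.037,0,0,0],[0,0.037,0,0,0],[0,0.037,0,0,0],[0,0.037,0,0,0],[0,0.037,0,0,0],[0,0.037,0,0,0],[0,0.037,0,0,0],[0,0.02,0,0,0],[0,0,0,0,0]]}}

```text
time: 6.98
tool_pos: [0.376, 0.3212, 0.2216]
ee_rot: [-3.138, 0.0, 1.576]
wrist_force: [0.5, -1.1, -1.8]
width: 0.0466
finger_force: 30.0
```

Call:
{"name": "nudge_tcp", "arguments": {"moves": [[0,0,0,0,-0.1],[0,0,0,0,-0.123],[0,0,0,0,-0.123],[0,0,0,0,-0.123],[0,0,0,0,-0.123],[0,0,0,0,-0.123],[0,0,0,0,-0.123],[0,0,0,0,-0.123],[0,0,0,0,-0.123],[0,0,0,0,-0.123],[0,0,0,0,-0.123],[0,0,0,0,-0.123],[0,0,0,0,-0.117],[0,0,0,0,0],[0,0,0,0,0]]}}

```text
time: 8.23
tool_pos: [0.3771, 0.3169, 0.2233]
ee_rot: [-3.14, -0.001, 3.137]
wrist_force: [0.7, -0.6, -1.9]
width: 0.0466
finger_force: 30.0
```

Call:
{"name": "nudge_tcp", "arguments": {"moves": [[0,-0.024,0.005,0,0],[0,-0.035,0.0075,0,0],[0,-0.035,0.0075,0,0],[0,-0.035,0.0075,0,0],[0,-0.025,0.005,0,0],[0,-0.01,0.002,0,0],[0,0,0,0,0],[0,0,0,0,0],[0,0,0,0,0]]}}

```text
time: 8.98
tool_pos: [0.5405, 0.3521, 0.2243]
ee_rot: [-3.141, -0.001, 3.14]
wrist_force: [0.6, 0.2, -0.9]
width: 0.0473
finger_force: 30.0
```

Call:
{"name": "nudge_tcp", "arguments": {"moves": [[0,0,0,0.02,0],[0,0,0,0.02,0],[0,0,0,0.015,0],[0,0,0,0.005,0],[0,0,0,0,0]]}}

```text
time: 9.4
tool_pos: [0.5395, 0.3519, 0.163]
ee_rot: [-3.14, -0.003, 3.141]
wrist_force: [-0.1, -0.8, -1.0]
width: 0.0472
finger_force: 30.0
```

Call:
{"name": "nudge_tcp", "arguments": {"moves": [[0,0,0,0.005,0],[0,0,0,0.005,0],[0,0,0,0.004,0],[0,0,0,0.004,0],[0,0,0,0,0]]}}

```text
time: 9.82
tool_pos: [0.5413, 0.3525, 0.1461]
ee_rot: [3.141, -0.0, 3.141]
wrist_force: [-0.6, 0.4, -0.4]
width: 0.047
finger_force: 30.0
```

Call:
{"name": "nudge_tcp", "arguments": {"moves": [[0,0,0,0.0025,0],[0,0,0,0.0025,0],[0,0,0,0,0],[0,0,0,0,0]]}}

```text
time: 10.15
tool_pos: [0.5417, 0.3526, 0.1422]
ee_rot: [3.141, 0.001, 3.141]
wrist_force: [0.6, 0.9, 1.4]
width: 0.0468
finger_force: 30.0
```

Call:
{"name": "nudge_tcp", "arguments": {"moves": [[0,0,0,0.0015,0],[0,0,0,0.0015,0],[0,0,0,0,0],[0,0,0,0,0]]}}

```text
time: 10.48
tool_pos: [0.5432, 0.3527, 0.142]
ee_rot: [3.139, 0.006, 3.141]
wrist_force: [1.6, -1.0, 7.3]
width: 0.047
finger_force: 30.0
```

Run:
```python
from h import *
s=snap('scene','p1');cv2.imwrite('pics/p1c.png',cv2.resize(s['color'][150:310,150:300],None,fx=3.6,fy=3.6,interpolation=cv2.INTER_CUBIC))
```

```text
(no output)
```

View pics/p1c.png

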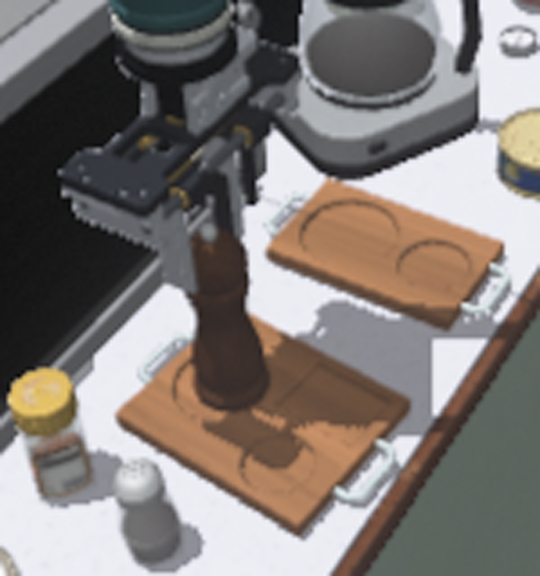

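The picture shows the mill upright over its recess at crop (232,385), but it looks shifted towards the robot. I overlay a projected model to measure that.

Run:
```python
from h import *
k=8
def circ(c,r,z): return np.array([proj('scene0',(c[0]+r*np.cos(t),c[1]+r*np.sin(t),z)) for t in np.linspace(0,6.283,60)])
ims=[]
for f in('scene0','p1'):
    im=cv2.imread('pics/'+f+'.png')[215:295,180:230]
    im=cv2.resize(im,None,fx=k,fy=k,interpolation=cv2.INTER_CUBIC)
    for P,col in((circ((.542,.352),.037,.018),(0,255,0)),(circ((.542,.352),.029,.012),(255,255,0))):
        if f=='p1' or col==(0,255,0): cv2.polylines(im,[np.round((P-[180,215]+.5)*k).astype(int)],True,col,1)
    ims.append(im)
im=np.hstack(ims);print(im.shape);cv2.imwrite('pics/p1d.png',im[:600])
```

```text
(640, 800, 3)
```

View pics/p1d.png

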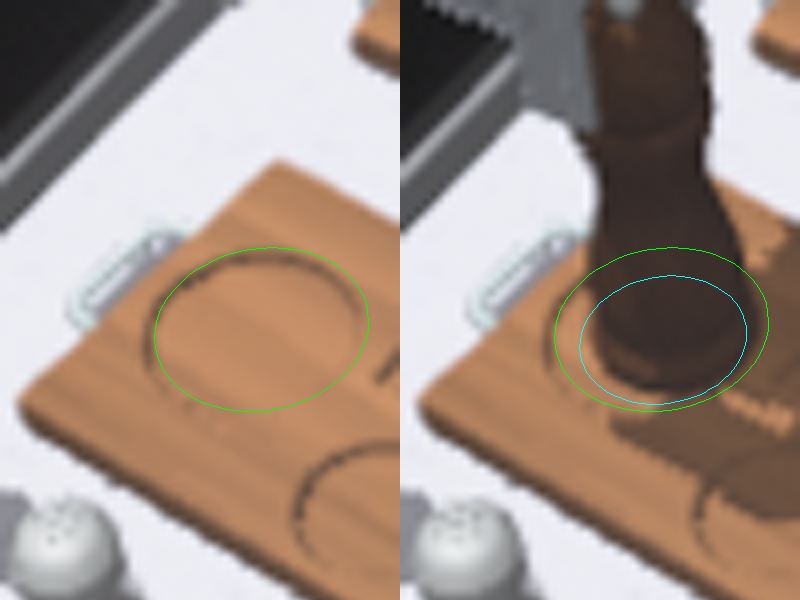

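Run:
```python
from h import *
from scipy.optimize import fsolve
np.set_printoptions(precision=4,suppress=True)
def sil(x,y,r,z):
    P=np.array([proj('scene0',(x+r*np.cos(t),y+r*np.sin(t),z)) for t in np.linspace(0,6.283,200)]);return (P[:,0].min()+P[:,0].max())/2,P[:,1].max(),P[:,1].min()
f=lambda p,z:[sil(*p,.029,z)[0]-(180+277/8-.5),sil(*p,.029,z)[1]-(215+393/8-.5)]
for z in(.012,.018): print('foot',z,fsolve(f,[.54,.35],args=(z,)))
g=lambda p:[sil(*p,.037,.018)[0]-(180+254.5/8-.5),sil(*p,.037,.018)[2]-(215+250/8-.5)]
print('ring',fsolve(g,[.54,.35]))
for z in(.182,.188): print('knob',atz('p1',180+225/8-.5,215+8/8-.5,z))
```

```text
foot 0.012 [0.5404 0.3457]
foot 0.018 [0.5371 0.3495]
ring [0.5433 0.3542]
knob [0.5309 0.3605 0.182 ]
knob [0.5267 0.3655 0.188 ]
```

Call:
{"name": "nudge_tcp", "arguments": {"moves": [[0,0,0,-0.004,0],[0,0,0,-0.004,0],[0,0,0,-0.004,0],[0,-0.002,0.003,0,0],[0,-0.002,0.003,0,0],[0,0,0,0,0],[0,0,0,0,0]]}}

```text
time: 11.12
tool_pos: [0.5451, 0.3585, 0.1496]
ee_rot: [-3.141, -0.001, 3.141]
wrist_force: [0.3, 0.3, -2.5]
width: 0.0468
finger_force: 30.0
```

Run:
```python
from h import *
s=snap('scene','p2');k=8
im=cv2.resize(s['color'][215:285,180:230],None,fx=k,fy=k,interpolation=cv2.INTER_CUBIC)
def circ(c,r,z): return np.array([proj('p2',(c[0]+r*np.cos(t),c[1]+r*np.sin(t),z)) for t in np.linspace(0,6.283,60)])
for P,col in((circ((.5433,.3542),.037,.018),(0,255,0)),(circ((.5433,.3542),.029,.022),(255,255,0))): cv2.polylines(im,[np.round((P-[180,215]+.5)*k).astype(int)],True,col,1)
a=cv2.resize(s['color'][180:285,165:240],None,fx=5.33,fy=5.33,interpolation=cv2.INTER_CUBIC)[:560,:400]
cv2.imwrite('pics/p2d.png',np.hstack([im,a]))
```

View pics/p2d.png

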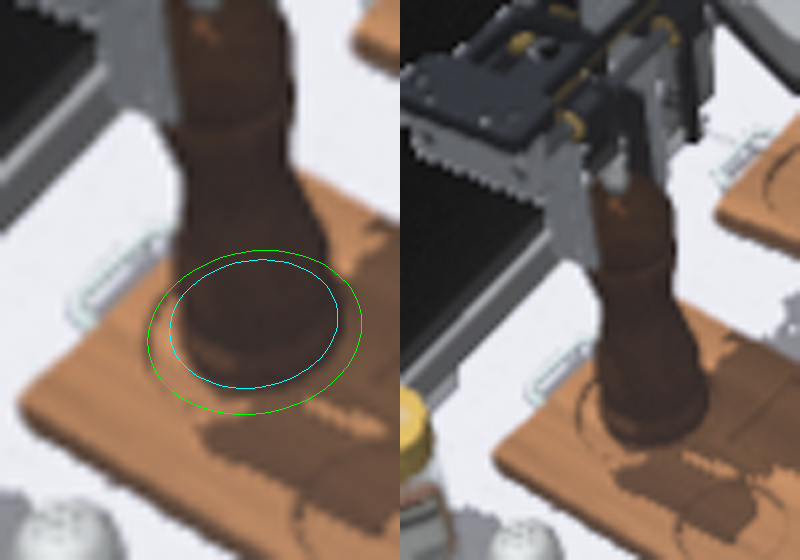

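Now the foot (177–343 px across, bottom at 393) agrees with the ring model to about 2 mm. I lower the mill.

Call:
{"name": "nudge_tcp", "arguments": {"moves": [[0,-0.001,0,0.003,0],[0,0,0,0.003,0],[0,0,0,0.002,0],[0,0,0,0.002,0],[0,0,0,0,0],[0,0,0,0,0]]}}

```text
time: 11.67
tool_pos: [0.5468, 0.3582, 0.142]
ee_rot: [3.141, 0.002, 3.141]
wrist_force: [-0.3, -1.4, 5.7]
width: 0.0471
finger_force: 30.0
```

Call:
{"name": "nudge_tcp", "arguments": {"moves": [[0,0,0,0.002,0],[0,0,0,0,0],[0,0,0,0,0]]}}

```text
time: 11.92
tool_pos: [0.5476, 0.3583, 0.142]
ee_rot: [3.14, 0.005, 3.141]
wrist_force: [-1.3, -1.2, 10.0]
width: 0.0472
finger_force: 30.0
```

Call:
{"name": "nudge_tcp", "arguments": {"moves": [[0,0,0,-0.002,0],[0,0,0,0,0],[0.055,0,0,0,0],[0.065,0,0,0,0],[0.08,0,0,0,0],[0.08,0,0,0,0],[0.08,0,0,-0.02,0],[0.08,0,0,-0.03,0],[0.08,0,0,-0.035,0],[0.08,0,0,-0.02,0],[0.08,0.03,0,0,0],[0.08,0.037,0,0,0],[0.08,0.037,0,0,0],[0.08,0.037,0,0,0],[0.08,0.02,0,0,0],[0.08,0,0,0,0]]}}

```text
time: 13.25
tool_pos: [0.3817, 0.3589, 0.2463]
ee_rot: [3.14, -0.001, -3.138]
wrist_force: [0.7, -0.3, 0.4]
width: 0.0799
finger_force: 0.0
```

Run:
```python
from h import *
s=snap('scene','p3');k=8
im=cv2.resize(s['color'][215:285,180:230],None,fx=k,fy=k,interpolation=cv2.INTER_CUBIC)
def circ(c,r,z): return np.array([proj('p3',(c[0]+r*np.cos(t),c[1]+r*np.sin(t),z)) for t in np.linspace(0,6.283,60)])
for P,col in((circ((.5433,.3542),.037,.018),(0,255,0)),(circ((.5433,.3542),.029,.012),(255,255,0))): cv2.polylines(im,[np.round((P-[180,215]+.5)*k).astype(int)],True,col,1)
t=snap('top','p3t');a=cv2.resize(t['color'][150:234,145:205],None,fx=6.667,fy=6.667,interpolation=cv2.INTER_CUBIC)[:560,:400]
cv2.imwrite('pics/p3d.png',np.hstack([im,a]))
```

```text
(no output)
```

View pics/p3d.png

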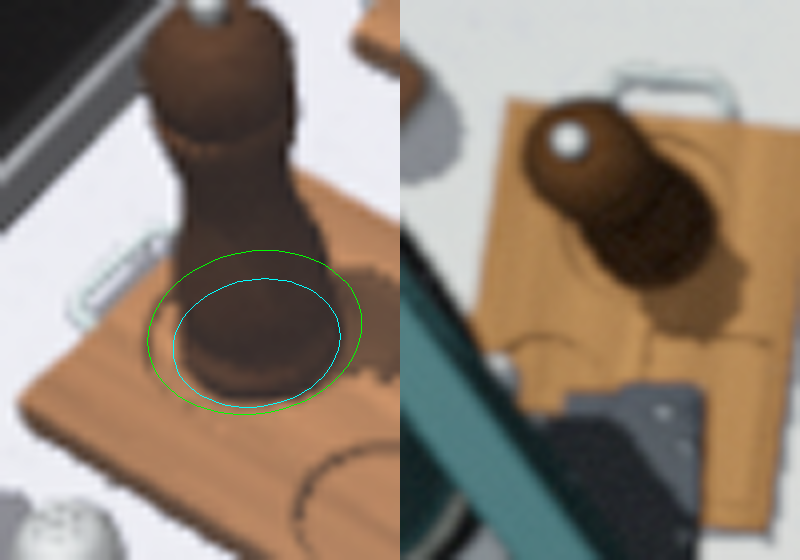

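The mill stands upright; knob at about (205.4,215.5) in the scene view and (170.3,170.7) in the top view. I check the height and foot position numerically.

Run:
```python
from h import *
np.set_printoptions(precision=4,suppress=True)
def knob(f,box):
    s=np.load('pics/'+f+'.npz')['color'];u0,v0,u1,v1=box
    c=s[v0:v1,u0:u1].astype(int);m=(c.min(2)>130)&(c.max(2)-c.min(2)<35);ys,xs=np.nonzero(m);return xs.mean()+u0,ys.mean()+v0,m.sum()
k0t=knob('top0',(407,197,416,206));k0s=knob('scene0',(322,115,329,121));k1t=knob('p3t',(166,166,175,175));k1s=knob('p3',(201,211,211,219))
print(k0t,k0s,k1t,k1s)
print('before',tri(('top0',)+k0t[:2],('scene0',)+k0s[:2]),'after',tri(('p3t',)+k1t[:2],('p3',)+k1s[:2]))
print('top-cam knob at .178',atz('p3t',*k1t[:2],.178))
```

```text
(np.float64(411.25), np.float64(201.375), np.int64(16)) (np.float64(325.0), np.float64(117.71428571428571), np.int64(7)) (np.float64(169.88235294117646), np.float64(170.41176470588235), np.int64(17)) (np.float64(204.625), np.float64(213.75), np.int64(24))
before [ 0.467  -0.2557  0.167 ] after [0.5415 0.3566 0.1795]
top-cam knob at .178 [0.5405 0.3562 0.178 ]
```

The knob rose 12.5 mm, so the mill is on the recess floor, about 2 to 4 mm from centre. Next is the jam jar.

Call:
{"name": "nudge_tcp", "arguments": {"moves": [[0.09,0,-0.037,0,0],[0.09,0,-0.037,0,0],[0.09,0,-0.037,0,0],[0.09,0,-0.037,0,0],[0.09,0,-0.037,0,0],[0.09,0,-0.037,0,0],[0.09,0,-0.037,0,0],[0.09,0,-0.037,0,0],[0.09,0,-0.037,0,0],[0.09,0,-0.037,0,0],[0.09,0,-0.037,0,0],[0.09,0,-0.037,0,0],[0.09,0,-0.037,0,0],[0.09,0,-0.037,0,0],[0.09,0,-0.037,0,0],[0.09,0,-0.037,0,0],[0.09,0,-0.035,0,0],[0.09,0,0,0,0]]}}

```text
time: 14.85
tool_pos: [0.3843, -0.2752, 0.2435]
ee_rot: [-3.141, -0.003, 3.133]
wrist_force: [0.3, -0.2, -0.2]
width: 0.0899
finger_force: 0.0
```

Call:
{"name": "nudge_tcp", "arguments": {"moves": [[0.094,0,0,0.005,0.121],[0.094,0,0,0.005,0.121],[0.094,0,0,0.005,0.121],[0.094,0,0,0.005,0.121],[0.094,0,0,0.005,0.121],[0.094,0,0,0.005,0.121],[0.094,0,0,0.005,0.121],[0.094,0,0,0.005,0.121],[0.094,0,0,0.005,0.121],[0.094,0,0,0.005,0.121],[0.094,0,0,0.005,0.121],[0.094,0,0,0.005,0.121],[0.094,0,0,0.005,0.122],[0.094,0,0,0,0],[0.094,0,0,0,0]]}}

```text
time: 16.1
tool_pos: [0.385, -0.2689, 0.1798]
ee_rot: [-3.141, -0.001, 1.57]
wrist_force: [0.6, -1.2, 0.2]
width: 0.0937
finger_force: 0.0
```

Call:
{"name": "nudge_tcp", "arguments": {"moves": [[0.094,0,0.025,0,0],[0.094,0,0.037,0,0],[0.094,0,0.037,0,0],[0.094,0,0.037,0,0],[0.094,0,0.027,0,0],[0.094,0,0.012,0,0],[0.094,0,0,0,0],[0.094,0,0,0,0],[0.094,0,0,0,0]]}}

```text
time: 16.85
tool_pos: [0.5594, -0.2694, 0.1806]
ee_rot: [-3.141, -0.0, 1.568]
wrist_force: [0.0, -0.4, 0.0]
width: 0.0939
finger_force: 0.0
```

Call:
{"name": "nudge_tcp", "arguments": {"moves": [[0.094,0,0,0.02,0],[0.094,0,0,0.02,0],[0.094,0,0,0.02,0],[0.094,0,0,0.02,0],[0.094,0,0,0.015,0],[0.094,0,0,0.005,0],[0.094,0,0,0,0]]}}

```text
time: 17.43
tool_pos: [0.5581, -0.2689, 0.0792]
ee_rot: [-3.139, -0.002, 1.567]
wrist_force: [-0.2, -0.2, 0.8]
width: 0.0936
finger_force: 0.0
```

Call:
{"name": "nudge_tcp", "arguments": {"moves": [[0.094,0,0,0.01,0],[0.094,0,0,0.01,0],[0.094,0,0,0.008,0],[0.094,0,0,0,0],[0,0,0,0,0],[0,0,0,0,0],[0,0,0,0,0],[0,0,0,0,0],[0,0,0,0,0]]}}

```text
time: 18.18
tool_pos: [0.5609, -0.2694, 0.0532]
ee_rot: [3.139, 0.001, 1.567]
wrist_force: [0.5, -0.1, 1.4]
width: 0.0645
finger_force: 30.1
```

Call:
{"name": "nudge_tcp", "arguments": {"moves": [[0,0,0,-0.01,0],[0,0,0,-0.02,0],[0,0,0,-0.03,0],[0,0,0,-0.03,0],[0,0,0,-0.02,0],[0,0,0,0,0],[0,0,0,0,0]]}}

```text
time: 18.77
tool_pos: [0.5605, -0.2695, 0.1639]
ee_rot: [3.139, 0.001, 1.567]
wrist_force: [0.8, -0.3, -3.2]
width: 0.0645
finger_force: 30.0
```

Call:
{"name": "nudge_tcp", "arguments": {"moves": [[0,0,-0.02,0,0],[0,0,-0.035,0,0],[0,0,-0.035,0,0],[0,0,-0.035,0,0],[0,0,-0.035,0,0],[0,0.01,-0.02,0,0],[0,0.03,0,0,0],[0,0.037,0,0,0],[0,0.037,0,0,0],[0,0.037,0,0,0],[0,0.037,0,0,0],[0,0.037,0,0,0],[0,0.037,0,0,0],[0,0.037,0,0,0],[0,0.037,0,0,0],[0,0.037,0,0,0],[0,0.035,0,0,0],[0,0.02,0,0,0],[0,0,0,0,0]]}}

```text
time: 20.35
tool_pos: [0.3794, 0.1625, 0.1596]
ee_rot: [-3.136, -0.001, 1.573]
wrist_force: [-0.6, -0.5, -2.8]
width: 0.0641
finger_force: 30.0
```

Call:
{"name": "nudge_tcp", "arguments": {"moves": [[0,0,0,0,-0.1],[0,0,0,0,-0.121],[0,0,0,0,-0.121],[0,0,0,0,-0.121],[0,0,0,0,-0.121],[0,0,0,0,-0.121],[0,0,0,0,-0.121],[0,0,0,0,-0.121],[0,0,0,0,-0.121],[0,0,0,0,-0.121],[0,0,0,0,-0.121],[0,0,0,0,-0.121],[0,0,0,0,0],[0,0,0,0,0],[0,0,0,0,0]]}}

```text
time: 21.6
tool_pos: [0.381, 0.1589, 0.1613]
ee_rot: [-3.141, -0.002, 2.995]
wrist_force: [1.0, 0.1, -2.6]
width: 0.0643
finger_force: 30.0
```

Call:
{"name": "nudge_tcp", "arguments": {"moves": [[0,-0.02,0.003,0,0],[0,-0.032,0.0046,0,0],[0,-0.032,0.0046,0,0],[0,-0.032,0.0046,0,0],[0,-0.03,0.0044,0,0],[0,-0.0143,0.002,0,0],[0,0,0,0,0],[0,0,0,0,0],[0,0,0,0,0]]}}

```text
time: 22.35
tool_pos: [0.5426, 0.1594, 0.162]
ee_rot: [-3.141, -0.002, 2.997]
wrist_force: [0.3, 0.6, -2.1]
width: 0.0643
finger_force: 30.0
```

Call:
{"name": "nudge_tcp", "arguments": {"moves": [[0,0,0,0.02,0],[0,0,0,0.02,0],[0,0,0,0.02,0],[0,0,0,0.01,0],[0,0,0,0.005,0],[0,0,0,0,0],[0,0,0,0,0]]}}

```text
time: 22.93
tool_pos: [0.5438, 0.1597, 0.0885]
ee_rot: [3.141, 0.001, 2.998]
wrist_force: [0.0, -0.1, -1.7]
width: 0.0641
finger_force: 30.0
```

Call:
{"name": "nudge_tcp", "arguments": {"moves": [[0,0,0,0.005,0],[0,0,0,0.005,0],[0,0,0,0.004,0],[0,0,0,0.002,0],[0,0,0,0,0],[0,0,0,0,0]]}}

```text
time: 23.43
tool_pos: [0.5435, 0.1595, 0.0712]
ee_rot: [-3.142, -0.0, 2.998]
wrist_force: [0.2, 0.2, -2.1]
width: 0.0644
finger_force: 30.0
```

Call:
{"name": "nudge_tcp", "arguments": {"moves": [[0,0,0,0.003,0],[0,0,0,0.002,0],[0,0,0,0,0],[0,0,0,0,0]]}}

```text
time: 23.77
tool_pos: [0.5434, 0.1595, 0.0663]
ee_rot: [-3.142, -0.0, 2.998]
wrist_force: [0.4, 0.2, -1.6]
width: 0.0643
finger_force: 30.0
```

Call:
{"name": "nudge_tcp", "arguments": {"moves": [[0,0,0,0.0015,0],[0,0,0,0.001,0],[0,0,0,0,0],[0,0,0,0,0]]}}

```text
time: 24.1
tool_pos: [0.5441, 0.1596, 0.0651]
ee_rot: [3.141, 0.001, 2.998]
wrist_force: [-1.0, -0.2, 4.0]
width: 0.0649
finger_force: 30.0
```

Call:
{"name": "nudge_tcp", "arguments": {"moves": [[0,0,0,-0.0015,0],[0.07,0,0,0,0],[0.08,0,0,0,0],[0.094,0,0,0,0],[0.094,0,0,0,0],[0.094,0,0,-0.015,0],[0.094,0,0,-0.03,0],[0.094,0,0,-0.035,0],[0.094,0,0,-0.025,0],[0.094,0.02,-0.003,0,0],[0.094,0.032,-0.0046,0,0],[0.094,0.032,-0.0046,0,0],[0.094,0.032,-0.0046,0,0],[0.094,0.03,-0.0044,0,0],[0.094,0.014,-0.002,0,0],[0.094,0,0,0,0]]}}

```text
time: 25.43
tool_pos: [0.3797, 0.1596, 0.1709]
ee_rot: [3.141, 0.001, 2.999]
wrist_force: [-0.2, 0.2, 0.4]
width: 0.0939
finger_force: 0.0
```

Run:
```python
from h import *
s=snap('scene','j1');t=snap('top','j1t')
im=cv2.resize(s['color'][150:270,205:305],None,fx=4,fy=4,interpolation=cv2.INTER_CUBIC)
def circ(c,r,z): return np.array([proj('j1',(c[0]+r*np.cos(t),c[1]+r*np.sin(t),z)) for t in np.linspace(0,6.283,60)])
for P,col in((circ((.5425,.160),.042,.018),(0,255,0)),(circ((.5425,.160),.034,.012),(255,255,0)),(circ((.5425,.160),.0315,.096),(255,255,0))): cv2.polylines(im,[np.round((P-[205,150]+.5)*4).astype(int)],True,col,1)
a=cv2.resize(t['color'][150:246,220:300],None,fx=5,fy=5,interpolation=cv2.INTER_CUBIC)
cv2.imwrite('pics/j1d.png',np.hstack([im,a]))
```

```text
(no output)
```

View pics/j1d.png

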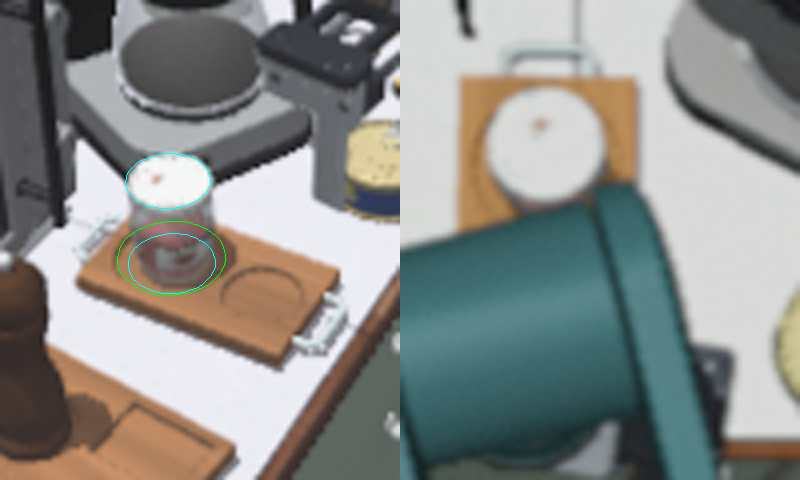

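The jam jar stands in its recess; its lid and foot match the model projected at the recess centre. Next is the tea light.

Call:
{"name": "nudge_tcp", "arguments": {"moves": [[0.06,-0.003,-0.02,0,0],[0.06,-0.0048,-0.0332,0,0],[0.06,-0.0048,-0.0332,0,0],[0.06,-0.0048,-0.0332,0,0],[0.06,-0.0048,-0.0332,0,0],[0.06,-0.0048,-0.0332,0,0],[0.06,-0.0048,-0.0332,0,0],[0.06,-0.0048,-0.0332,0,0],[0.06,-0.0048,-0.0332,0,0],[0.06,-0.0048,-0.0332,0,0],[0.06,-0.002,-0.0132,0,0],[0.06,0,0,0,0]]}}

```text
time: 26.53
tool_pos: [0.3826, -0.1798, 0.17]
ee_rot: [-3.141, -0.001, 2.993]
wrist_force: [0.8, -0.5, -0.2]
width: 0.0601
finger_force: 0.0
```

Call:
{"name": "nudge_tcp", "arguments": {"moves": [[0.06,0,0,0,0.1],[0.06,0,0,0,0.1217],[0.06,0,0,0,0.1217],[0.06,0,0,0,0.1217],[0.06,0,0,0,0.1217],[0.06,0,0,0,0.1217],[0.06,0,0,0,0.1217],[0.06,0,0,0,0.1217],[0.06,0,0,0,0.1217],[0.06,0,0,0,0.1217],[0.06,0,0,0,0.1217],[0.06,0,0,0,0.1217],[0.06,0,0,0,0.1217],[0.06,0,0,0,0.1217],[0.06,0,0,0,0.1217],[0.06,0,0,0,0.1217],[0.06,0,0,0,0.1217],[0.06,0,0,0,0],[0.06,0,0,0,0]]}}

```text
time: 28.12
tool_pos: [0.3826, -0.1757, 0.1704]
ee_rot: [-3.141, -0.0, 0.955]
wrist_force: [-0.2, 0.8, 1.1]
width: 0.0597
finger_force: 0.0
```

Call:
{"name": "nudge_tcp", "arguments": {"moves": [[0.06,0.012,0.0170,0,0],[0.06,0.02,0.0284,0,0],[0.06,0.02,0.0284,0,0],[0.06,0.02,0.0284,0,0],[0.06,0.012,0.0170,0,0],[0.06,0.006,0.0086,0,0],[0.06,0,0,0,0],[0.06,0,0,0,0],[0.06,0,0,0.02,0],[0.06,0,0,0.03,0],[0.06,0,0,0.03,0],[0.06,0,0,0.03,0],[0.06,0,0,0.02,0],[0.06,0,0,0.01,0],[0.06,0,0,0,0],[0.06,0,0,0,0]]}}

```text
time: 29.45
tool_pos: [0.5381, -0.1773, 0.0313]
ee_rot: [3.141, -0.0, 0.951]
wrist_force: [0.9, -0.2, 0.1]
width: 0.06
finger_force: 0.0
```

Call:
{"name": "nudge_tcp", "arguments": {"moves": [[0.06,0,0,0.01,0],[0.06,0,0,0.008,0],[0.06,0,0,0.004,0],[0.06,0,0,0,0],[0.06,0,0,0,0],[0,0,0,0,0],[0,0,0,0,0],[0,0,0,0,0],[0,0,0,0,0],[0,0,0,0,0]]}}

```text
time: 30.28
tool_pos: [0.5387, -0.1771, 0.0088]
ee_rot: [3.141, -0.0, 0.951]
wrist_force: [0.6, -0.4, 0.6]
width: 0.0358
finger_force: 30.0
```

Call:
{"name": "nudge_tcp", "arguments": {"moves": [[0,0,0,-0.01,0],[0,0,0,-0.02,0],[0,0,0,-0.03,0],[0,0,0,-0.03,0],[0,0,0,-0.02,0],[0,0,0,0,0]]}}

```text
time: 30.78
tool_pos: [0.5417, -0.1784, 0.1255]
ee_rot: [3.13, -0.003, 0.951]
wrist_force: [0.3, -0.8, 0.6]
width: 0.0363
finger_force: 30.0
```

Call:
{"name": "nudge_tcp", "arguments": {"moves": [[0,-0.012,-0.0170,0,0],[0,-0.02,-0.0284,0,0],[0,-0.02,-0.0284,0,0],[0,-0.02,-0.0284,0,0],[0,-0.012,-0.0170,0,0],[0,-0.006,-0.0086,0,0],[0,0,0,0,0]]}}

```text
time: 31.37
tool_pos: [0.3805, -0.1758, 0.1181]
ee_rot: [-3.141, 0.0, 0.949]
wrist_force: [0.9, 0.5, 0.2]
width: 0.0365
finger_force: 30.0
```

Call:
{"name": "nudge_tcp", "arguments": {"moves": [[0,0,0,0,-0.1],[0,0,0,0,-0.123],[0,0,0,0,-0.123],[0,0,0,0,-0.123],[0,0,0,0,-0.123],[0,0,0,0,-0.123],[0,0,0,0,-0.123],[0,0,0,0,-0.123],[0,0,0,0,-0.123],[0,0,0,0,-0.123],[0,0,0,0,-0.123],[0,0,0,0,-0.123],[0,0,0,0,-0.123],[0,0,0,0,-0.123],[0,0,0,0,-0.123],[0,0,0,0,-0.123],[0,0,0,0,-0.123],[0,0,0,0,-0.121],[0,0,0,0,0]]}}

```text
time: 32.95
tool_pos: [0.3834, -0.1761, 0.1182]
ee_rot: [3.141, 0.0, -3.141]
wrist_force: [0.8, -0.1, 0.8]
width: 0.0364
finger_force: 30.0
```

Call:
{"name": "nudge_tcp", "arguments": {"moves": [[0,0,0.02,0,0],[0,0,0.037,0,0],[0,0,0.037,0,0],[0,0,0.037,0,0],[0,0,0.037,0,0],[0,0,0.037,0,0],[0,0,0.037,0,0],[0,0,0.037,0,0],[0,0,0.037,0,0],[0,0,0.037,0,0],[0,0,0.037,0,0],[0,0,0.037,0,0],[0,0,0.037,0,0],[0,0,0.037,0,0],[0,0,0.037,0,0],[0,0,0.037,0,0],[0,0,0.02,0,0],[0,0,0,0,0],[0,0,0,0,0]]}}

```text
time: 34.53
tool_pos: [0.3829, 0.4201, 0.1175]
ee_rot: [-3.14, -0.001, 3.14]
wrist_force: [0.1, -0.5, -0.7]
width: 0.0362
finger_force: 30.0
```

Call:
{"name": "nudge_tcp", "arguments": {"moves": [[0,-0.02,-0.006,0,0],[0,-0.03,-0.01,0,0],[0,-0.0225,-0.007,0,0],[0,-0.008,-0.0025,0,0],[0,0,0,0,0],[0,0,0,0.02,0],[0,0,0,0.02,0],[0,0,0,0.02,0],[0,0,0,0.015,0],[0,0,0,0.005,0],[0,0,0,0,0],[0,0,0,0,0]]}}

```text
time: 35.53
tool_pos: [0.4631, 0.3936, 0.0391]
ee_rot: [3.141, 0.0, 3.14]
wrist_force: [0.0, -0.1, -0.2]
width: 0.0364
finger_force: 30.0
```

Call:
{"name": "nudge_tcp", "arguments": {"moves": [[0,0,0,0.006,0],[0,0,0,0.005,0],[0,0,0,0.003,0],[0,0,0,0,0],[0,0,0,0,0]]}}

```text
time: 35.95
tool_pos: [0.4635, 0.3932, 0.0244]
ee_rot: [-3.141, -0.0, 3.14]
wrist_force: [0.1, 0.2, -0.4]
width: 0.0363
finger_force: 30.0
```

Call:
{"name": "nudge_tcp", "arguments": {"moves": [[0,0,0,0.0025,0],[0,0,0,0.0015,0],[0,0,0,0,0],[0,0,0,0,0]]}}

```text
time: 36.28
tool_pos: [0.4638, 0.3935, 0.0208]
ee_rot: [3.141, 0.0, 3.14]
wrist_force: [-0.2, -0.3, 0.8]
width: 0.0366
finger_force: 30.0
```

Call:
{"name": "nudge_tcp", "arguments": {"moves": [[0.042,0,0,0,0],[0.05,0,0,0,0],[0.055,0,0,0,0],[0.055,0,0,0,0],[0.055,0,0,-0.01,0],[0.055,0,0,-0.03,0],[0.055,0,0,-0.035,0],[0.055,0,0,-0.03,0],[0.055,0.02,0,0,0],[0.055,0.035,0,0,0],[0.055,0.025,0,0,0],[0.055,0,0,0,0]]}}

```text
time: 37.28
tool_pos: [0.3798, 0.3937, 0.1268]
ee_rot: [3.141, -0.001, -3.14]
wrist_force: [0.5, -0.5, 0.9]
width: 0.0552
finger_force: 0.0
```

Call:
{"name": "nudge_tcp", "arguments": {"moves": [[0.055,0,-0.02,0,0],[0.055,0,-0.037,0,0],[0.055,0,-0.037,0,0],[0.055,0,-0.037,0,0],[0.055,0,-0.037,0,0],[0.055,0,-0.037,0,0],[0.055,0,-0.037,0,0],[0.055,0,-0.037,0,0],[0.055,0,-0.037,0,0],[0.055,0,-0.037,0,0],[0.055,0,-0.037,0,0],[0.055,0,-0.037,0,0],[0.055,0,-0.037,0,0],[0.055,0,-0.037,0,0],[0.055,0,-0.034,0,0],[0.055,0,0,0,0.1],[0.055,0,0,0,0.121],[0.055,0,0,0,0.121],[0.055,0,0,0,0.121],[0.055,0,0,0,0]]}}

```text
time: 38.95
tool_pos: [0.3829, -0.1423, 0.1261]
ee_rot: [-3.141, 0.001, 2.674]
wrist_force: [-0.1, -0.0, -0.4]
width: 0.0555
finger_force: 0.0
```

Call:
{"name": "nudge_tcp", "arguments": {"moves": [[0.055,0,0,0,0],[0.055,0,0,0,0]]}}

```text
time: 39.12
tool_pos: [0.3829, -0.1417, 0.1258]
ee_rot: [-3.142, 0.001, 2.679]
wrist_force: [1.0, 0.2, -0.5]
width: 0.0549
finger_force: 0.0
```

Call:
{"name": "nudge_tcp", "arguments": {"moves": [[0.055,-0.0155,0.009,0,0],[0.055,-0.02,0.0117,0,0],[0.055,-0.0155,0.009,0,0],[0.055,-0.0044,0.0026,0,0],[0.055,0,0,0,0],[0.055,0,0,0.02,0],[0.055,0,0,0.03,0],[0.055,0,0,0.025,0],[0.055,0,0,0.015,0],[0.055,0,0,0.005,0],[0.055,0,0,0,0],[0.055,0,0,0,0]]}}

```text
time: 40.12
tool_pos: [0.4467, -0.1378, 0.0313]
ee_rot: [-3.142, 0.001, 2.677]
wrist_force: [-0.6, -0.2, 0.1]
width: 0.0551
finger_force: 0.0
```

Call:
{"name": "nudge_tcp", "arguments": {"moves": [[0.055,0,0,0.01,0],[0.055,0,0,0.008,0],[0.055,0,0,0.0045,0],[0.055,0,0,0,0],[0.055,0,0,0,0],[0,0,0,0,0],[0,0,0,0,0],[0,0,0,0,0],[0,0,0,0,0],[0,0,0,0,0]]}}

```text
time: 40.95
tool_pos: [0.447, -0.1376, 0.0083]
ee_rot: [3.141, 0.001, 2.677]
wrist_force: [-0.1, -0.4, 0.3]
width: 0.0355
finger_force: 30.0
```

Call:
{"name": "nudge_tcp", "arguments": {"moves": [[0,0,0,-0.01,0],[0,0,0,-0.02,0],[0,0,0,-0.03,0],[0,0,0,-0.03,0],[0,0,0,-0.02,0],[0,0,0,0,0]]}}

```text
time: 41.45
tool_pos: [0.4498, -0.1389, 0.1242]
ee_rot: [3.141, 0.011, 2.677]
wrist_force: [0.7, 0.5, -0.1]
width: 0.0353
finger_force: 30.0
```

Call:
{"name": "nudge_tcp", "arguments": {"moves": [[0,0.0155,-0.009,0,0],[0,0.02,-0.0117,0,0],[0,0.0155,-0.009,0,0],[0,0.0044,-0.0026,0,0],[0,0,0,0,-0.122],[0,0,0,0,-0.122],[0,0,0,0,-0.122],[0,0,0,0,0]]}}

```text
time: 42.12
tool_pos: [0.3827, -0.1414, 0.1174]
ee_rot: [3.141, -0.001, 3.045]
wrist_force: [0.6, 0.1, -0.7]
width: 0.0352
finger_force: 30.0
```

Call:
{"name": "nudge_tcp", "arguments": {"moves": [[0,0.002,0.02,0,0],[0,0.0036,0.0359,0,0],[0,0.0036,0.0359,0,0],[0,0.0036,0.0359,0,0],[0,0.0036,0.0359,0,0],[0,0.0036,0.0359,0,0],[0,0.0036,0.0359,0,0],[0,0.0036,0.0359,0,0],[0,0.0036,0.0359,0,0],[0,0.0036,0.0359,0,0],[0,0.0036,0.0359,0,0],[0,0.0036,0.0359,0,0],[0,0.0036,0.0359,0,0],[0,0.002,0.016,0,0],[0,0,0,0,0],[0,0,0,0,0],[0,0,0,0,0]]}}

```text
time: 43.53
tool_pos: [0.3816, 0.3269, 0.1174]
ee_rot: [-3.14, -0.001, 3.041]
wrist_force: [-1.0, 0.3, 0.3]
width: 0.0355
finger_force: 30.0
```

Call:
{"name": "nudge_tcp", "arguments": {"moves": [[0,-0.02,0.002,0,0],[0,-0.025,0.0027,0,0],[0,-0.018,0.002,0,0],[0,-0.006,0.0007,0,0],[0,0,0,0,0],[0,0,0,0.02,0],[0,0,0,0.02,0],[0,0,0,0.02,0],[0,0,0,0.015,0],[0,0,0,0.005,0],[0,0,0,0,0],[0,0,0,0,0]]}}

```text
time: 44.53
tool_pos: [0.4508, 0.3281, 0.0387]
ee_rot: [3.141, 0.0, 3.043]
wrist_force: [0.3, -0.5, 0.5]
width: 0.0352
finger_force: 30.0
```

Call:
{"name": "nudge_tcp", "arguments": {"moves": [[0,0,0,0.006,0],[0,0,0,0.005,0],[0,0,0,0.003,0],[0,0,0,0,0],[0,0,0,0,0]]}}

```text
time: 44.95
tool_pos: [0.451, 0.3281, 0.0238]
ee_rot: [-3.141, -0.0, 3.043]
wrist_force: [0.3, -0.5, 0.7]
width: 0.0355
finger_force: 30.0
```

Call:
{"name": "nudge_tcp", "arguments": {"moves": [[0,0,0,0.0025,0],[0,0,0,0.001,0],[0,0,0,0,0],[0,0,0,0,0]]}}

```text
time: 45.28
tool_pos: [0.4511, 0.3282, 0.0205]
ee_rot: [3.141, 0.0, 3.043]
wrist_force: [-0.5, 0.3, -0.7]
width: 0.0358
finger_force: 30.0
```

Call:
{"name": "nudge_tcp", "arguments": {"moves": [[0.04,0,0,0,0],[0.046,0,0,0,0],[0.048,0,0,0,0],[0.048,0,0,0,0],[0.048,0,0,-0.01,0],[0.048,0,0,-0.03,0],[0.048,0,0,-0.035,0],[0.048,0,0,-0.03,0],[0.06,0,0,-0.025,0],[0.06,0.025,0,0,0],[0.06,0.03,0,0,0],[0.06,0.015,0.015,0,0],[0.06,0.0032,0.033,0,0],[0.06,0.0032,0.033,0,0],[0.06,0.0032,0.033,0,0],[0.06,0.0032,0.033,0,0],[0.06,0.0015,0.015,0,0],[0.06,0,0,0,0],[0.06,0,0,0,0]]}}

```text
time: 46.87
tool_pos: [0.3829, 0.4979, 0.1506]
ee_rot: [-3.141, 0.0, 3.044]
wrist_force: [0.0, -0.0, 0.5]
width: 0.0597
finger_force: 0.0
```

Run:
```python
from h import *
t=snap('top','m1t');s=snap('scene','m1')
```

Call:
{"name": "nudge_tcp", "arguments": {"moves": [[0.07,-0.02,0.0004,0,0],[0.07,-0.035,0.0007,0,0],[0.07,-0.035,0.0007,0,0],[0.07,-0.025,0.0005,0,0],[0.07,-0.0094,0,0,0],[0.07,0,0,0,0],[0.07,0,0,0,0],[0.07,0,0,0.02,0],[0.07,0,0,0.025,0],[0.07,0,0,0.015,0],[0.07,0,0,0,0],[0.07,0,0,0,0]]}}

```text
time: 47.97
tool_pos: [0.505, 0.4877, 0.0899]
ee_rot: [-3.14, -0.002, 3.044]
wrist_force: [-0.5, -0.3, -0.2]
width: 0.0702
finger_force: 0.0
```

Call:
{"name": "nudge_tcp", "arguments": {"moves": [[0.07,0,0,0.02,0],[0.07,0,0,0.02,0],[0.07,0,0,0.014,0],[0.07,0,0,0.005,0],[0.07,0,0,0,0],[0,0,0,0,0],[0,0,0,0,0],[0,0,0,0,0],[0,0,0,0,0],[0,0,0,0,0]]}}

```text
time: 48.8
tool_pos: [0.5077, 0.4885, 0.0327]
ee_rot: [3.139, 0.001, 3.043]
wrist_force: [0.8, 1.8, 1.0]
width: 0.0403
finger_force: 29.2
```

Call:
{"name": "nudge_tcp", "arguments": {"moves": [[0,0,0,0,0],[0,0,0,0,0],[0,0,0,-0.005,0],[0,0,0,-0.01,0],[0,0,0,0,0],[0,0,0,0,0]]}}

```text
time: 49.3
tool_pos: [0.5076, 0.4879, 0.0475]
ee_rot: [3.141, 0.001, 3.043]
wrist_force: [0.2, -0.4, -0.9]
width: 0.0396
finger_force: 29.7
```

Call:
{"name": "nudge_tcp", "arguments": {"moves": [[0,0,0,-0.02,0],[0,0,0,-0.03,0],[0,0,0,-0.03,0],[0,0,0,-0.02,0],[0,0,0,0,0],[0,0,0,0,0]]}}

```text
time: 49.8
tool_pos: [0.5077, 0.4881, 0.1477]
ee_rot: [3.14, 0.002, 3.043]
wrist_force: [-0.2, 0.7, -1.6]
width: 0.0399
finger_force: 29.7
```

Call:
{"name": "nudge_tcp", "arguments": {"moves": [[0,0.02,0,0,0],[0,0.032,0,0,0],[0,0.032,0,0,0],[0,0.025,0,0,0],[0,0.01,-0.02,0,0],[0,-0.0033,-0.033,0,0],[0,-0.0033,-0.033,0,0],[0,-0.0033,-0.033,0,0],[0,-0.0033,-0.033,0,0],[0,-0.0033,-0.033,0,0],[0,-0.0033,-0.033,0,0],[0,-0.0033,-0.033,0,0],[0,-0.0033,-0.033,0,0],[0,-0.0033,-0.033,0,0],[0,-0.0025,-0.025,0,0],[0,0,0,0,0],[0,0,0,0,0],[0,0,0,0,0]]}}

```text
time: 51.3
tool_pos: [0.3862, 0.1562, 0.1448]
ee_rot: [-3.141, -0.003, 3.043]
wrist_force: [-0.2, 0.4, -1.3]
width: 0.0396
finger_force: 29.7
```

Call:
{"name": "nudge_tcp", "arguments": {"moves": [[0,-0.02,0.0028,0,0],[0,-0.025,0.0035,0,0],[0,-0.02,0.0028,0,0],[0,-0.0073,0.001,0,0],[0,0,0,0,0],[0,0,0,0,0],[0,0,0,0.02,0],[0,0,0,0.025,0],[0,0,0,0.02,0],[0,0,0,0.012,0],[0,0,0,0.006,0],[0,0,0,0,0],[0,0,0,0,0]]}}

```text
time: 52.38
tool_pos: [0.4602, 0.1592, 0.0642]
ee_rot: [3.141, 0.001, 3.043]
wrist_force: [0.1, -1.1, -0.4]
width: 0.0398
finger_force: 29.7
```

Run:
```python
from h import *
s=snap('scene','s1')
def circ(c,r,z): return np.array([proj('s1',(c[0]+r*np.cos(t),c[1]+r*np.sin(t),z)) for t in np.linspace(0,6.283,60)])
def pic(img,u,v,w,h,k,P):
    im=cv2.resize(img[v:v+h,u:u+w],None,fx=k,fy=k,interpolation=cv2.INTER_CUBIC)
    for q,c in P: cv2.polylines(im,[np.round((q-[u,v]+.5)*k).astype(int)],True,c,1)
    return im
g=(0,255,0);y=(255,255,0)
a=pic(s['color'],235,175,66,75,6,[(circ((.4595,.1595),.030,.018),g),(circ((.4595,.1595),.022,.030),y)])
b=pic(s['color'],205,225,66,75,6,[(circ((.4636,.395),.027,.018),g)])
cv2.imwrite('pics/s1d.png',np.hstack([a,b]))
```

```text
(no output)
```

View pics/s1d.png

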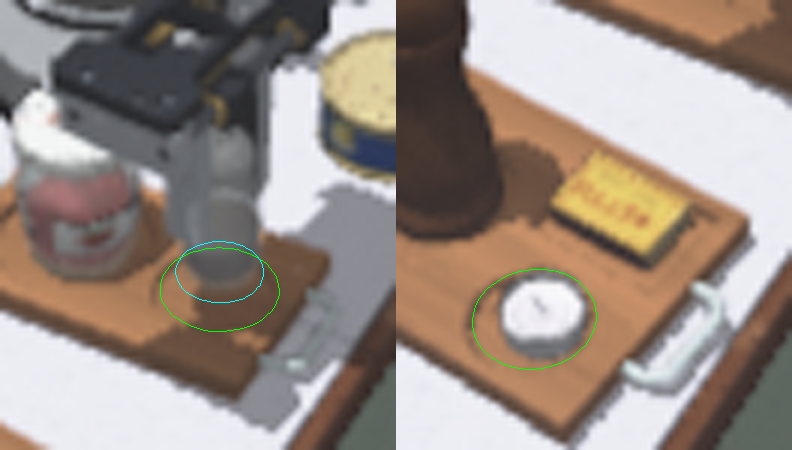

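The tea light and matchbox lie in their recesses; the tea light centre is at about (543,310) inside its ring. The salt shaker hangs over its recess, foot column about 222. I check the shaker's foot and the box position by pixel values.

Run:
```python
from h import *
np.set_printoptions(precision=4,suppress=True,linewidth=200)
s=np.load('pics/s1.npz')['color'].astype(int)
for v in range(210,228): print(v,[(int(c[2]-c[0])) for c in s[v,258:288]], )
t=np.load('pics/m1t.npz')['color'].astype(int)
hsv=cv2.cvtColor(t.astype('uint8'),cv2.COLOR_BGR2HSV)
m=((hsv[...,0]>22)&(hsv[...,0]<32)&(hsv[...,1]>150)&(hsv[...,2]>120)).astype('uint8');m[:, :150]=0;m[:,230:]=0
n,l,st,ce=cv2.connectedComponentsWithStats(m)
for i in range(1,n):
    if st[i,4]>60: print('mb',ce[i],st[i],atz('m1t',*ce[i],.026),cv2.minAreaRect(np.argwhere(l==i)[:,::-1].astype(np.float32)))
```

```text
210 [21, 37, 43, 45, 17, -2, -6, -7, -8, -8, -7, -6, 0, 1, 1, 1, 2, 2, 2, -1, -11, -8, -7, -7, -7, -7, -7, -7, -8, -12]
211 [30, 35, 40, 44, 15, -3, -6, -7, -8, -8, -8, -7, -1, 2, 2, 1, 1, 2, 2, 2, -8, -8, -7, -7, -7, -7, -7, -7, -11, -10]
212 [37, 36, 37, 43, 21, -1, -7, -8, -8, -7, -7, -7, -1, 3, 1, 1, 3, 1, 1, 1, -2, -8, -7, -7, -7, -7, -7, -11, -9, -9]
213 [38, 40, 34, 39, 25, 0, -6, -7, -8, -8, -7, -6, -2, 1, 1, 1, 2, 1, 1, 0, 30, 10, 4, -3, -9, -11, -11, -9, -9, -9]
214 [37, 42, 36, 40, 37, 21, 10, -3, -8, -8, -7, -6, -2, 1, 2, 2, 2, 1, 1, 0, 48, 50, 41, 20, 14, 5, 1, -6, -9, -8]
215 [39, 41, 38, 39, 42, 39, 48, 24, -1, -8, -8, -6, -1, 1, 2, 2, 2, 1, 1, 5, 35, 44, 44, 45, 42, 29, 26, 18, 4, -6]
216 [41, 42, 39, 40, 41, 65, 72, 37, 6, -4, -6, -5, 0, 0, 0, 1, 1, 0, 1, 6, 26, 41, 44, 44, 45, 45, 45, 42, 30, 19]
217 [39, 38, 38, 40, 65, 78, 75, 39, 8, 0, -1, -1, 1, 1, 1, 1, 1, 1, 1, 7, 30, 42, 44, 44, 43, 44, 44, 45, 46, 46]
218 [37, 34, 37, 49, 69, 66, 53, 30, 8, 0, 1, 0, 2, 2, 1, 1, 0, 1, 1, 11, 31, 43, 47, 45, 45, 45, 45, 45, 45, 45]
219 [40, 62, 67, 65, 57, 44, 59, 54, 27, 6, 0
[... 524 characters left out ...]
 37, 39, 42, 43, 42, 38, 4, 4]
224 [78, 78, 61, 74, 79, 78, 77, 78, 78, 53, 38, 39, 37, 36, 36, 37, 37, 37, 37, 39, 39, 39, 36, 40, 42, 42, 38, 29, -2, -7]
225 [78, 78, 67, 75, 79, 81, 80, 80, 78, 51, 38, 37, 37, 38, 37, 38, 37, 37, 37, 36, 37, 37, 34, 36, 38, 39, 33, 27, 3, -7]
226 [81, 80, 76, 76, 77, 78, 79, 80, 79, 53, 37, 37, 38, 38, 37, 38, 38, 37, 37, 37, 37, 34, 35, 36, 37, 33, 28, 12, -3, -7]
227 [83, 83, 82, 80, 79, 78, 78, 76, 76, 69, 47, 37, 36, 37, 36, 36, 37, 38, 38, 39, 36, 35, 36, 37, 33, 28, 18, -1, -7, -9]
mb [190.2437 211.0457] [183 202  15  19 197] [0.4581 0.3247 0.026 ] ((190.03846740722656, 210.69232177734375), (12.403472900390625, 18.23310661315918), 7.125016689300537)
```

Call:
{"name": "nudge_tcp", "arguments": {"moves": [[0,0,0.002,0,0],[0,0,0,0.005,0],[0,0,0,0.005,0],[0,0,0,0.004,0],[0,0,0,0,0],[0,0,0,0,0]]}}

```text
time: 52.93
tool_pos: [0.4598, 0.1608, 0.0489]
ee_rot: [-3.141, -0.001, 3.043]
wrist_force: [-0.1, 0.2, -0.2]
width: 0.0401
finger_force: 29.7
```

Call:
{"name": "nudge_tcp", "arguments": {"moves": [[0,0,0,0.003,0],[0,0,0,0.001,0],[0,0,0,0,0],[0,0,0,0,0]]}}

```text
time: 53.27
tool_pos: [0.4602, 0.1609, 0.0454]
ee_rot: [3.142, -0.0, 3.043]
wrist_force: [-0.5, 0.0, -0.2]
width: 0.0398
finger_force: 29.7
```

Call:
{"name": "nudge_tcp", "arguments": {"moves": [[0,0,0,0.001,0],[0,0,0,0.001,0],[0,0,0,0,0],[0,0,0,0,0]]}}

```text
time: 53.6
tool_pos: [0.4609, 0.1609, 0.0446]
ee_rot: [3.141, 0.002, 3.043]
wrist_force: [-1.0, -0.1, 4.7]
width: 0.0399
finger_force: 30.1
```

Call:
{"name": "nudge_tcp", "arguments": {"moves": [[0,0,0,-0.001,0],[0.045,0,0,0,0],[0.055,0,0,0,0],[0.065,0,0,0,0],[0.065,0,0,0,0],[0.065,0,0,-0.01,0],[0.065,0,0,-0.03,0],[0.065,0,0,-0.035,0],[0.065,0,0,-0.03,0],[0.065,0,0,-0.025,0],[0.065,0.03,0,0,0],[0.065,0.037,0,0,0],[0.065,0.037,0,0,0],[0.065,0,0,0,0],[0.065,0,0,0,0]]}}

```text
time: 54.85
tool_pos: [0.356, 0.1714, 0.1755]
ee_rot: [3.141, 0.003, 3.044]
wrist_force: [-0.3, -0.0, 0.2]
width: 0.0653
finger_force: 0.0
```

Run:
```python
from h import *
np.set_printoptions(precision=4,suppress=True)
t=snap('top','f1t');s=snap('scene','f1')
def dif(a,b,box,f=lambda c:c):
    u0,v0,u1,v1=box
    return np.abs(np.load(a)['color'][v0:v1,u0:u1].astype(int)-np.load(b)['color'][v0:v1,u0:u1]).max(2)
# grey blob (shaker top) over breakfast board in the scene view
c=s['color'].astype(int);m=((c.max(2)-c.min(2)<22)).astype('uint8');m[:195]=0;m[228:]=0;m[:,:258]=0;m[:,284:]=0
for v in range(188,230,2): 
    r=[u for u in range(256,290) if c[v,u].max()-c[v,u].min()<20]; print(v,r[:1],r[-1:],len(r))
ts=t['color'].astype(int)
for v in range(196,224,2):
    r=[u for u in range(233,264) if ts[v,u].max()-ts[v,u].min()<25]; print('top',v,r[:1],r[-1:],len(r),'mean',ts[v,240:258].mean())
print('pred dome top',proj('f1t',(.4595,.1595,.095)),proj('f1',(.4595,.1595,.095)),proj('f1',(.4595,.1595,.012)))
```

```text
188 [256] [287] 32
190 [256] [288] 33
192 [256] [289] 34
194 [256] [288] 33
196 [256] [289] 34
198 [256] [289] 34
200 [256] [289] 34
202 [256] [289] 34
204 [256] [289] 34
206 [256] [289] 30
208 [257] [289] 26
210 [256] [289] 26
212 [256] [289] 23
214 [256] [289] 18
216 [265] [289] 13
218 [265] [277] 13
220 [265] [277] 13
222 [266] [289] 13
224 [266] [289] 15
226 [268] [289] 13
228 [284] [289] 6
top 196 [] [] 0 mean 83.9074074074074
top 198 [] [] 0 mean 97.79629629629629
top 200 [252] [258] 3 mean 100.07407407407408
top 202 [244] [260] 8 mean 106.88888888888889
top 204 [242] [261] 10 mean 94.94444444444444
top 206 [240] [262] 5 mean 80.14814814814815
top 208 [234] [263] 4 mean 83.9074074074074
top 210 [252] [252] 1 mean 85.01851851851852
top 212 [] [] 0 mean 87.03703703703704
top 214 [] [] 0 mean 90.16666666666667
top 216 [] [] 0 mean 93.66666666666667
top 218 [254] [254] 1 mean 99.4074074074074
top 220 [255] [255] 1 mean 103.9074074074074
top 222 [255] [256] 2 mean 111.66666666666667
pred dome top (np.float64(248.11770535603392), np.float64(207.27031867744003)) (np.float64(271.2033358831467), np.float64(203.47793859945523)) (np.float64(271.00791769379896), np.float64(223.98713265989068))
```

```bash
python3 -c "
from bench import robot, camrig, telemetry
print(robot.close_job())"
```

```text
the job is handed in; nothing more can be done
None
```

I handed the job in at about 55 s with all five things released in their own recesses. Forces, heights and pictures agreed with proper seating, though I have no verdict back and never re-measured the spice jar and tin.

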